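# Switch off the photometer lamp and click the filter carriage into its notch

## Task

First switch the photometer lamp off: turn the red handle of the yellow-faced isolator fully from its ON detent (white pointer at the green mark) to its OFF detent (pointer at the red mark). Only then, by its black grip tab, slide the blue filter carriage along its rail until its spring ball clicks into the notch of the orange index block, and finish still holding the tab in a closed grip with the carriage at rest in the notch. Leave everything else on the bench where it stands.

Things in the scene. Friction and masses are not known exactly. Their poses are not given: they have to be found in the camera images.
- isolator: Fixed grey box 110 x 110 mm, 45 mm high, with a yellow face plate whose top is at 49 mm; a black cable gland marks its +x side. Origin: centre of its underside. The round OFF mark (red) lies on the face on its +x axis, 41 mm from the centre; the ON mark (green) lies 1.3 rad clockwise of it (seen from above).
- handle (a joint): Angle of the red handle about the vertical axis through the box's centre, rad: 0 = OFF (white pointer along the box's +x), 1.3 = ON; grows clockwise seen from above. Stops at 0 and 1.3; ball detents pull it onto either stop over the last 0.2 rad and resist leaving with up to about 0.15 N m. Starts at ON. Off means below 0.12.
- handle_grip (a point): Middle of the handle's grip bar, on the turning axis, 74 mm above the bench. The bar is 62 mm long, 14 mm wide and 30 mm high (from 59 to 89 mm above the bench), centred on the axis; it is pinched across its 14 mm. A white stripe on top marks its pointer end. This point turns with the bar: its x axis runs along the bar to the pointer end.
- rail: Fixed aluminium base plate, 150 mm (x) by 270 mm (y), 12 mm thick, with two steel rods and grey end blocks 46 mm high (its y = +-127 mm). Origin: on the underside, midway along the rail. The carriage travels along its y axis; it starts near the -y end and must go towards +y. The orange index block lies on the plate's -x side.
- carriage: Blue filter carriage with an amber glass, sliding along the rail's y (axes parallel to the rail's). Origin: on the bench level, on the rail's centre line, at the middle of the carriage; it runs from rail y = -90 to +90 mm. 44 mm long along the rail, its top 42 mm above the bench (47 mm at the plunger housing). Drag about 1.5 to 2 N; no return spring.
- tab_top (a point): Centre of the top face of the black upright grip tab on the carriage, 88 mm above the bench, 5 mm to -x of the carriage's origin. The tab is 22 mm across the rail (x), 30 mm along it (y) and stands from 42 to 88 mm above the bench. Everything else on the rail stays below 48 mm.
- ball (a point): The spring ball (steel, 10 mm diameter) under the dark round plunger housing on the carriage's -x side, 60 mm from the tab's centre across the rail and level with it along the rail; rides 28 mm above the bench. A white line on top of the carriage marks its place along the rail.
- notch (a point): Middle of the notch between two brass ridges (8 mm thick, centres 13 mm apart) across the ball's path on the orange block (42 x 56 mm, its place on the rail varies). Axes as the rail's. The ball meets the first ridge 14 mm before the middle, climbs it with 6 to 9 N, passes the crest at 6.5 mm, drops in; within 5 mm it pulls a free carriage to the middle. In the notch: within 2 mm along y.
- sample_cup: Bystander: white cup, 44 mm across, 40 mm high, behind the isolator. Origin: centre of its underside.
- cuvette_box: Bystander: white box with blue lid, 30 x 60 x 28 mm, on the robot's side of the isolator. Origin: centre of its underside.
- spare_filter: Bystander: flat blue holder with green glass, 44 x 44 x 12 mm, beyond the rail. Origin: centre of its underside.
- tube_rack: Bystander: green rack of capped tubes, 60 x 200 mm, 86 mm high. Origin: centre of its underside.
- reagent_bottle: Bystander: amber bottle, 60 mm across, 120 mm high. Origin: centre of its underside.
- control_jar: Bystander: white jar with red cap, 48 mm across, 55 mm high, nearest the robot. Origin: centre of its underside.
- tip_box: Bystander: grey box with clear cover, 80 x 115 x 70 mm. Origin: centre of its underside.

How it is judged (in metres and radians):
On the way, in this order (a step that is already met when the one before it is completed fails the run):
1. the isolator handle is at OFF (value of joint handle below 0.12 rad), for 0.2 s.
2. the ball is in the notch (y of ball in the frame of notch between -0.002 and 0.002 m), for 0.2 s.
At the end, for the whole second after the job is handed in: Handle below 0.12 rad (OFF); ball within 2 mm of the notch's middle along the rail; carriage at rest (under 5 mm/s); the fingers still grip the tab with more than 2 N, the TCP within 45 mm of its top (all of step 2 and value of joint handle below 0.12 rad and linear speed of carriage below 0.005 m/s and contact force between the fingers and carriage above 2 N and distance between the grasp point and tab_top below 0.045 m); the arm keeps its last pose, push and grip.
It fails at once if the carriage is moved (over 10 mm) while the isolator is not off (distance of carriage from where it was at the start of the episode above 0.01 m and value of joint handle above 0.2 rad).
It fails at once if a bystander is displaced by more than 20 mm (distance of any of sample_cup, cuvette_box, spare_filter, tube_rack, reagent_bottle, control_jar, tip_box from where it was at the start of the episode above 0.02 m).
It also fails if it takes over 58 s, if anything falls off the work surface, if the arm or the gripper's body presses on something with over 40 N, if the wrist force passes 120 N, or if a joint passes its speed limit or range.

## Robot

A 6-joint arm with a two-finger parallel gripper is mounted at the origin on the work surface. World frame = base frame: x ahead of the robot, y to its left, z up, the work surface at z = 0. Lengths are in mm, angles in degrees, forces in N, time in s.
With the tool pointing down it reaches from about 250 to 800 mm from the base axis. Payload 8.5 kg.
Tool frame: the origin (TCP) lies between the finger pads, 19 mm behind the fingertips; this is the grasp point; z points along the fingers, y is the line along which they close (so a half turn about z gives the same grasp; the last joint's range is limited). The gripper opens to 85 mm and grips with 20 to 120 N. Pads are 22 mm wide; open, the fingers measure 114 mm over their backs; the gripper's body (76 mm by 85 mm) begins 54 mm behind the grasp point. The pads swing forward as they close: fully open they stand 13 mm farther back than shut.
Start: joints at [-72.651, 13.648, -0.773, 75.585, 0, 90], TCP at [156.537, -501.076, 249.976] pointing down, gripper open.
Joint ranges: [-152.45, 152.45], [-59.26, 108.67], [-65.41, 83.53], [-104.44, 129.93], [-82.83, 76.93], [-180, 180]. Speed limits (degrees/s): [127.2, 127.2, 159.86, 180, 180, 180].

## Interface

Orientations are given as [roll, pitch, yaw] about the fixed x, y, z axes, in that order (R = Rz(yaw) Ry(pitch) Rx(roll)).
In Python, from rig import env gives the robot as it stands.
- The arm moves only by the shell command python3 inch.py 'ROWS'. ROWS is a JSON list that holds a single list of rows (three levels of brackets), with 1 to 5 rows, each of 7 numbers: dx, dy, dz in shares of 800 mm (1.0 is 800 mm), then a rotation vector rx, ry, rz in a scale on which 1.0 is 360 degrees, then the finger opening in mm; each row is the pose to reach, as a shift and turn from the pose commanded when the command began, along the tool's axes at that moment; what a row does not reach only later rows make up. A row lasts 1/12 s, in which the tool goes at most 41.7 mm and 7.16 degrees, less where a joint would pass 70% of its speed; a pose out of reach is approached as far as the arm can. The fingers move at their own pace and stop on an object; the grip force is fixed at half the most. Time passes only in rows, so rows that do not move let the fingers close. It prints the time, the measured TCP pose, the force, the opening and the grip force at its end. A shift or turn number past 1, either way, is cut back to 1. Input that does not fit is refused with a message, and nothing moves.
- env.sense(): the state, without advancing time (a new reading comes with each control period).
- env.get_image(name): name is "side" or "top"; returns a dict with "image" (384x512x3 uint8, red, green, blue), "vfov" (degrees; the focal length in pixels is half the picture's height over the tangent of half this angle, whatever the lens; pixels are square), "cx", "cy" (the principal point, pixels), "pose" (4x4, takes a point from camera to world coordinates). Camera axes: x right, y down, z forward; pixel columns grow to the right and rows downward; lengths in mm; the calibration is good to about 2 mm. A picture is of the moment at which its call begins. There is no depth.
- env.sign_off(): hands the job in; it is judged then, once.
The state is a dict: "time_s": time; "joints": joint angles; "qvel": joint speeds; "joint_efforts": joint torques, N m; "ee_pos": TCP position; "ee_rot": TCP orientation; "contact_force": force on the tool from outside, world axes, zero at the start; "wrist_torque": the same for the moment, N m; "finger_gap": finger opening in mm; "gripper_force": force on a finger pad.
Only numpy, scipy, OpenCV 4.12 (cv2) and the standard library are available. Lean on these libraries where they do the work, as an engineer would, in place of code of your own. Each camera call takes 0.05 s, during which the arm holds its last target. There are 200 camera calls.

## Working session

There is one attempt and no reset: what is moved stays moved. The work goes in short steps, Python scripts to look and compute and a shell command to move; the robot and the scene stay as the last step left them, time stands still between calls to the robot, and variables do not carry over. Pictures are saved under pics/ and viewed, at most 10 in all, crops included, and the job is handed in when it is done.

```bash
ls; mkdir -p pics; python3 - <<'E'
from rig import env
import cv2
for n in("side","top"):
    d=env.get_image(n); cv2.imwrite(f"pics/{n}0.png",d["image"][:,:,::-1]); print(n,d["vfov"],d["cx"],d["cy"],d["pose"])
print(env.sense())
E
```

```text
inch.py
pics
rig.py
side 57.67172700230469 253.45931330256388 189.62194239323003 [[-8.78279302e-01 -2.32304514e-01  4.17923534e-01  1.94237260e+02]
 [-4.78029112e-01  4.46085458e-01 -7.56634609e-01  6.91635768e+02]
 [-1.06599760e-02 -8.64316133e-01 -5.02835945e-01  5.45084603e+02]
 [ 0.00000000e+00  0.00000000e+00  0.00000000e+00  1.00000000e+00]]
top 43.13990112395286 251.21672646896917 188.17828986607503 [[ 7.19195248e-04 -9.80753077e-01  1.95250825e-01  3.24203218e+02]
 [-9.99996306e-01 -1.93523502e-04  2.71135254e-03 -4.98906601e+00]
 [-2.62138172e-03 -1.95252054e-01 -9.80749593e-01  1.35344685e+03]
 [ 0.00000000e+00  0.00000000e+00  0.00000000e+00  1.00000000e+00]]
{'time_s': 0.1, 'joints': array([-7.26505664e+01,  1.36768102e+01, -8.13616395e-01,  7.55847952e+01,
       -2.33204440e-03,  8.99991670e+01]), 'qvel': array([ 0.05029687, -0.01897306,  0.07250581, -0.04596509, -0.0554524 ,
       -0.02804445]), 'joint_efforts': array([-5.84768550e-04, -5.39722502e+01,  3.46997595e+01,  1.34027706e-02,
        1.78850598e-06,  1.98260864e-06]), 'ee_pos': array([ 156.43342512, -500.76721094,  249.43817973]), 'ee_rot': array([-1.79924778e+02,  2.33094883e-03,  1.73502696e+01]), 'contact_force': array([ 0.56801448,  0.93828599, -0.42866588]), 'wrist_torque': array([-0.00293669, -0.07072617, -0.02719487]), 'gripper_force': 0.0, 'finger_gap': 85.12070440332623}
```

```bash
python3 - <<'E'
import cv2
for n in("side","top"):
    i=cv2.imread(f"pics/{n}0.png"); cv2.imwrite(f"pics/{n}0b.png",cv2.resize(i,(800,600),interpolation=cv2.INTER_CUBIC))
E
```

```text
(no output)
```

View pics/side0b.png

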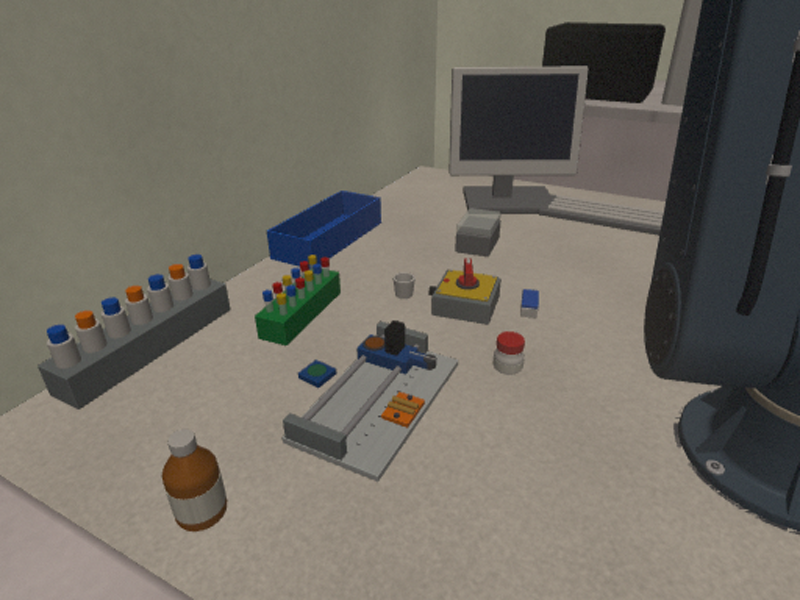

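View pics/top0b.png

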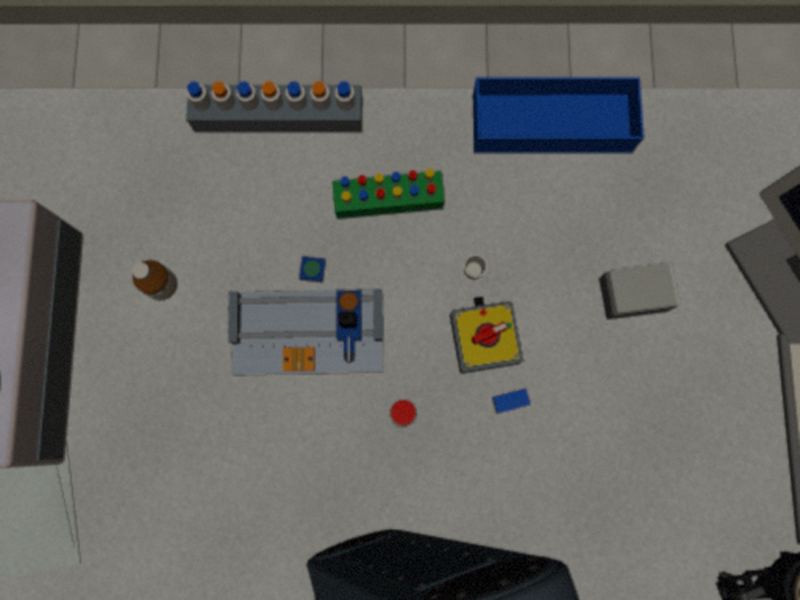

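The side view shows the isolator near (467,290), the tab at (395,335) and the orange block at (403,408). In the top view the isolator is at (487,336), the tab at (347,318) and the notch at about (299,358). I'll enlarge crops of both next.

```bash
python3 - <<'E'
import cv2
# side crop x 175..335,y155..315 ; top crop x 135..345,y 165..265
i=cv2.imread("pics/side0.png")[160:310,175:335]; cv2.imwrite("pics/sc.png",cv2.resize(i,None,fx=4,fy=4,interpolation=cv2.INTER_CUBIC)) # 640x600
i=cv2.imread("pics/top0.png")[165:265,140:340]; cv2.imwrite("pics/tc.png",cv2.resize(i,None,fx=4,fy=4,interpolation=cv2.INTER_CUBIC)) # 800x400
E
```

```text
(no output)
```

View pics/sc.png

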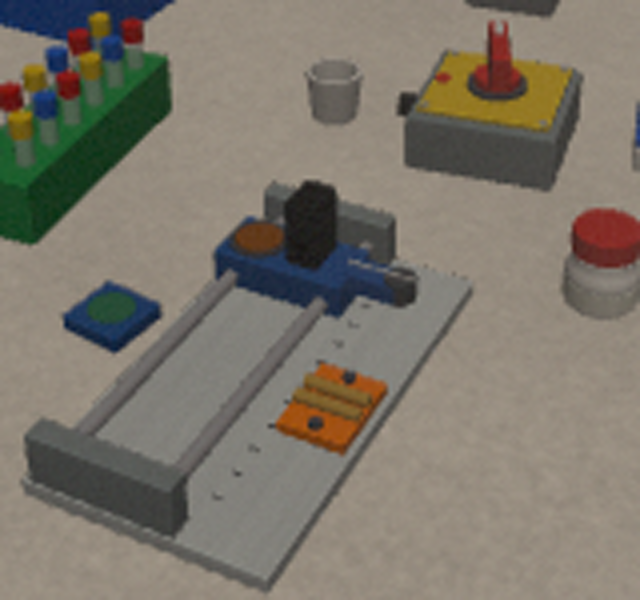

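View pics/tc.png

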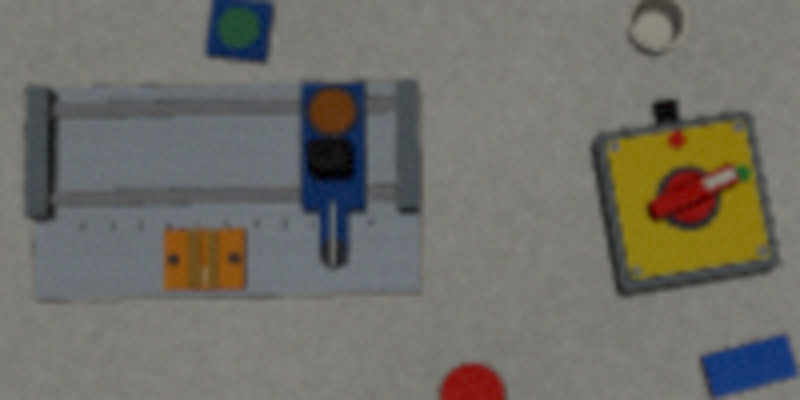

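The top crop shows the bar's centre at (690,196), the red mark at (677,140), the tab at (330,157), the groove at (204,260) and the white line at x≈332. The side crop shows the red mark at (442,77), the handle top at (499,24), the tab top at (313,189) and the groove at (331,397).

```bash
cat > h.py <<'E'
import numpy as np
from rig import env
C={}
def cam(n):
    if n not in C:
        d=env.get_image(n);C[n]=(192/np.tan(np.radians(d["vfov"]/2)),d["cx"],d["cy"],np.array(d["pose"]))
    return C[n]
def ray(n,u,v):
    f,cx,cy,P=cam(n); d=P[:3,:3]@[(u-cx)/f,(v-cy)/f,1]; return P[:3,3],d/np.linalg.norm(d)
def crop(n,u,v,o,k=4): return ray(n,(u+.5)/k-.5+o[0],(v+.5)/k-.5+o[1])
def atz(r,z): return r[0]+r[1]*(z-r[0][2])/r[1][2]
def tri(a,b):
    A=np.c_[a[1],-b[1]]; t=np.linalg.lstsq(A,b[0]-a[0],rcond=None)[0]
    p,q=a[0]+a[1]*t[0],b[0]+b[1]*t[1]; return ((p+q)/2).round(1),round(np.linalg.norm(p-q),1)
def proj(n,p):
    f,cx,cy,P=cam(n); c=P[:3,:3].T@(np.array(p)-P[:3,3]); return f*c[0]/c[2]+cx,f*c[1]/c[2]+cy
E
python3 - <<'E'
from h import *
T=lambda u,v:crop("top",u,v,(140,165)); S=lambda u,v:crop("side",u,v,(175,160))
for n,t,s in [("tab",(330,154),(313,189)),("red",(677,140),(442,77)),("handle",(692,194),(499,24)),("notch",(204,260),(331,397)),
 ("plate-y-x",(421,292),(470,286)),("plate+y-x",(36,298),(268,582)),("spare",(239,27),(110,306))]: print(n,*tri(T(*t),S(*s)))
for n,t,z in [("tab",(330,154),88),("tabbot",(330,178),42),("red",(677,140),49),("green",(743,173),49),("disc",(690,197),57),("barA",(652,210),89),("barB",(735,175),89),
 ("c",(610,140),49),("c",(748,122),49),("c",(772,262),49),("c",(630,282),49),("line1",(333,203),42),("line2",(333,250),47),("notch",(204,260),26),("ptop",(36,298),12),("ptop2",(421,292),12)]: print(n,z,atz(T(*t),z)[:2].round(1))
for n,s,z in [("tab",(313,189),88),("red",(442,77),49),("notch",(331,397),28),("handle",(499,24),89)]: print("S",n,z,atz(S(*s),z)[:2].round(1))
E
```

```text
tab [536.4  75.5  87. ] 0.7
red [ 553.7 -158.4   46.7] 2.4
handle [ 510.3 -160.7   99.4] 5.6
notch [474.9 166.2  19. ] 3.2
plate-y-x [454.1  16.6   3.8] 2.7
plate+y-x [449.  283.9   2.6] 0.6
spare [641.6 146.7   9.3] 2.4
tab 88 [535.9  75.3]
tabbot 42 [527.  78.]
red 49 [ 552.1 -158.5]
green 49 [ 529.4 -202.8]
disc 57 [ 511.8 -165.5]
barA 89 [ 498.6 -136.4]
barB 89 [ 521.8 -191.4]
c 49 [ 552.1 -112.9]
c 49 [ 564.6 -207.2]
c 49 [ 468.8 -220.5]
c 49 [ 455.3 -124.8]
line1 42 [509.8  75.8]
line2 47 [477.1  75.1]
notch 26 [472.6 164.7]
ptop 12 [447.8 281.8]
ptop2 12 [452.1  16.1]
S tab 88 [536.   76.9]
S red 49 [ 553.3 -154.4]
S notch 28 [471.7 175.5]
S handle 89 [ 520.6 -180.3]
```

The manual's scale: shifts go in shares of 800 mm and turns go in shares of 360 degrees. Converting my numbers, 180 mm / 800 = 0.225, 144 mm / 800 = 0.18, -35 degrees / 360 = -0.0972.

```bash
cat >> h.py <<'E'
from scipy.spatial.transform import Rotation as Ro
def to(p,yaw):
    s=env.sense(); R=Ro.from_euler("xyz",s["ee_rot"],degrees=True); W=Ro.from_euler("xyz",[180,0,yaw],degrees=True)
    print("d",R.inv().apply(np.array(p)-s["ee_pos"]).round(1),"rv",(R.inv()*W).as_rotvec(degrees=True).round(1),"t",round(s["time_s"],2),"J",s["joints"].round(0),"F",s["contact_force"].round(1))
E
python3 inch.py '[[[0.045, -0.0225, 0, 0, 0, -0.0194, 85], [0.09, -0.045, 0, 0, 0, -0.0389, 85], [0.135, -0.0675, 0, 0, 0, -0.0583, 85], [0.18, -0.09, 0, 0, 0, -0.0778, 85], [0.225, -0.1125, 0, 0, 0, -0.0972, 85]]]'
python3 -c "
from h import *
to([510.7,-165.3,140],113.1)"
```

```text
time_s: 0.62
ee_pos: [302.3, -360.0, 249.9]
ee_rot: [-180.0, -0.0, 52.7]
contact_force: [1.2, 0.1, 0.2]
finger_gap: 85.0
gripper_force: 0.0
d [281.2  47.5 110. ] rv [ -0.   -0.  -60.4] t 0.62 J [-50.   8.  -8.  74.   0.  77.] F [1.2 0.1 0.2]
```

In the tool's units: 180 mm / 800 = 0.225, 144 mm / 800 = 0.18, -35 degrees / 360 = -0.0972.

```bash
python3 inch.py '[[[0.045, 0.0075, 0, 0, 0, -0.0194, 85], [0.09, 0.015, 0, 0, 0, -0.0389, 85], [0.135, 0.0225, 0.0125, 0, 0, -0.0583, 85], [0.18, 0.03, 0.025, 0, 0, -0.0778, 85], [0.225, 0.0375, 0.0375, 0, 0, -0.0972, 85]]]'
python3 -c "
from h import *
to([510.7,-165.3,140],113.1)"
```

```text
time_s: 1.03
ee_pos: [436.3, -235.8, 219.8]
ee_rot: [180.0, 0.0, 87.7]
contact_force: [0.3, -0.7, 0.6]
finger_gap: 85.1
gripper_force: 0.0
d [73.4 71.4 79.8] rv [  0.    0.  -25.4] t 1.03 J [-28.  11.  -8.  70.   0.  64.] F [ 0.3 -0.7  0.6]
```

In the tool's units: 79.8 mm / 800 = 0.0998, 73.4 mm / 800 = 0.0918, -25.4 degrees / 360 = -0.0706.

```bash
python3 inch.py '[[[0.0225, 0.0225, 0.025, 0, 0, -0.0167, 85], [0.0463, 0.045, 0.05, 0, 0, -0.0333, 85], [0.0688, 0.0675, 0.075, 0, 0, -0.05, 85], [0.0918, 0.0893, 0.0998, 0, 0, -0.0706, 85], [0.0918, 0.0893, 0.0998, 0, 0, -0.0706, 85]]]'
python3 - <<'E'
from h import *
import cv2
to([510.7,-165.3,80],113.1)
a=env.get_image("side")["image"][150:240,245:345,::-1]; b=env.get_image("top")["image"][165:265,240:340,::-1]
a=cv2.resize(a,(400,360),interpolation=2);b=cv2.resize(b,(400,360),interpolation=2)
cv2.imwrite("pics/h1.png",np.hstack([a,b]))
E
```

```text
time_s: 1.45
ee_pos: [510.9, -164.1, 136.4]
ee_rot: [-179.9, -0.2, 113.3]
contact_force: [-0.8, 0.2, -0.4]
finger_gap: 84.7
gripper_force: 0.0
d [-1.2 -0.5 56.4] rv [-0.1 -0.2  0.2] t 1.45 J [-18.  19. -11.  61.   0.  49.] F [-0.8  0.2 -0.4]
```

View pics/h1.png

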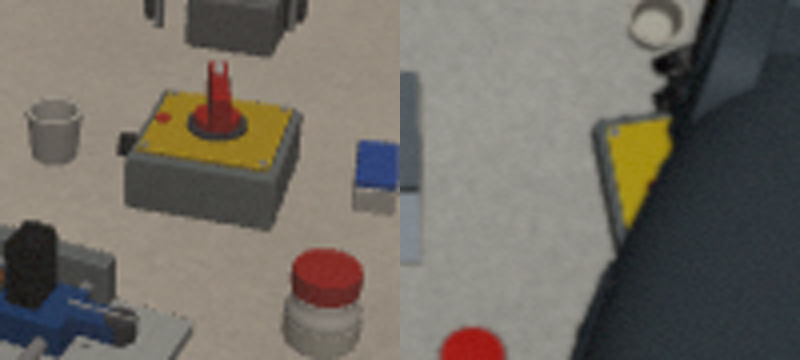

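The gripper is above the handle, with the fingers at (153,10) and (300,10) on either side of the bar top at (218,65). I'll descend and close.

In the tool's units: 58 mm / 800 = 0.0725, 40 mm / 800 = 0.05.

```bash
python3 inch.py '[[[0, 0, 0.025, 0, 0, 0, 85], [0, 0, 0.05, 0, 0, 0, 85], [0, 0, 0.0725, 0, 0, 0, 85], [0, 0, 0.0725, 0, 0, 0, 85]]]'
python3 inch.py '[[[0, 0, 0, 0, 0, 0, 10], [0, 0, 0, 0, 0, 0, 10], [0, 0, 0, 0, 0, 0, 10], [0, 0, 0, 0, 0, 0, 10], [0, 0, 0, 0, 0, 0, 10]]]'
python3 inch.py '[[[0, 0, 0, 0, 0, 0, 10], [0, 0, 0, 0, 0, 0, 10], [0, 0, 0, 0, 0, 0, 10], [0, 0, 0, 0, 0, 0, 10], [0, 0, 0, 0, 0, 0, 10]]]'
```

```text
time_s: 1.88
ee_pos: [507.9, -167.6, 80.4]
ee_rot: [-179.8, -0.1, 112.6]
contact_force: [-1.3, 0.4, -0.6]
finger_gap: 85.4
gripper_force: 0.0
time_s: 2.3
ee_pos: [510.4, -167.5, 83.1]
ee_rot: [179.9, 0.1, 112.7]
contact_force: [-0.7, -0.4, 0.8]
finger_gap: 25.3
gripper_force: 0.0
time_s: 2.72
ee_pos: [512.6, -166.6, 83.5]
ee_rot: [179.7, 0.1, 112.9]
contact_force: [7.3, 5.1, 2.5]
finger_gap: 12.8
gripper_force: 60.5
```

In the tool's units: -30 degrees / 360 = -0.0833.

```bash
python3 inch.py '[[[0, 0, 0, 0, 0, -0.0167, 10], [0, 0, 0, 0, 0, -0.0333, 10], [0, 0, 0, 0, 0, -0.05, 10], [0, 0, 0, 0, 0, -0.0667, 10], [0, 0, 0, 0, 0, -0.0833, 10]]]'
python3 inch.py '[[[0, 0, 0, 0, 0, -0.0167, 10], [0, 0, 0, 0, 0, -0.0333, 10], [0, 0, 0, 0, 0, -0.05, 10], [0, 0, 0, 0, 0, -0.0667, 10], [0, 0, 0, 0, 0, -0.0833, 10]]]'
python3 inch.py '[[[0, 0, 0, 0, 0, -0.0167, 10], [0, 0, 0, 0, 0, -0.0306, 10], [0, 0, 0, 0, 0, -0.0417, 10], [0, 0, 0, 0, 0, -0.0417, 10], [0, 0, 0, 0, 0, -0.0417, 10]]]'
python3 -c "
from h import *
print(env.sense()['wrist_torque'])"
```

```text
time_s: 3.13
ee_pos: [514.1, -165.6, 83.5]
ee_rot: [179.5, 0.3, 143.2]
contact_force: [15.5, 13.4, -2.1]
finger_gap: 13.3
gripper_force: 58.3
time_s: 3.55
ee_pos: [514.9, -163.8, 83.5]
ee_rot: [179.5, 0.5, 173.2]
contact_force: [18.9, 22.4, -1.8]
finger_gap: 12.7
gripper_force: 58.2
time_s: 3.97
ee_pos: [515.0, -162.7, 83.5]
ee_rot: [179.5, 0.6, -172.0]
contact_force: [18.3, 26.8, -2.0]
finger_gap: 12.6
gripper_force: 58.7
[ 5.21681305 -3.70361585 -0.04098771]
```

In the tool's units: -100 mm / 800 = -0.125, -65 mm / 800 = -0.0813.

```bash
python3 inch.py '[[[0, 0, 0, 0, 0, 0, 85], [0, 0, 0, 0, 0, 0, 85], [0, 0, 0, 0, 0, 0, 85], [0, 0, 0, 0, 0, 0, 85], [0, 0, 0, 0, 0, 0, 85]]]'
python3 inch.py '[[[0, 0, 0, 0, 0, 0, 85], [0, 0, 0, 0, 0, 0, 85], [0, 0, -0.0375, 0, 0, 0, 85], [0, 0, -0.0813, 0, 0, 0, 85], [0, 0, -0.125, 0, 0, 0, 85]]]'
python3 - <<'E'
from h import *
import cv2
to([536,76,150],180.9)
a=env.get_image("side")["image"][150:240,245:345,::-1]
cv2.imwrite("pics/h2.png",cv2.resize(a,(600,540),interpolation=2))
E
```

```text
time_s: 4.38
ee_pos: [509.7, -167.6, 82.2]
ee_rot: [-180.0, -0.0, -172.3]
contact_force: [0.6, 0.4, 0.0]
finger_gap: 72.4
gripper_force: 0.0
time_s: 4.8
ee_pos: [509.1, -167.2, 182.9]
ee_rot: [179.9, -0.1, -172.3]
contact_force: [0.9, 0.6, 0.1]
finger_gap: 85.0
gripper_force: 0.0
d [-59.4 237.3  33. ] rv [ 0.  -0.1  6.8] t 4.8 J [-18.  17.  -7.  67.   0. -26.] F [0.9 0.6 0.1]
```

View pics/h2.png

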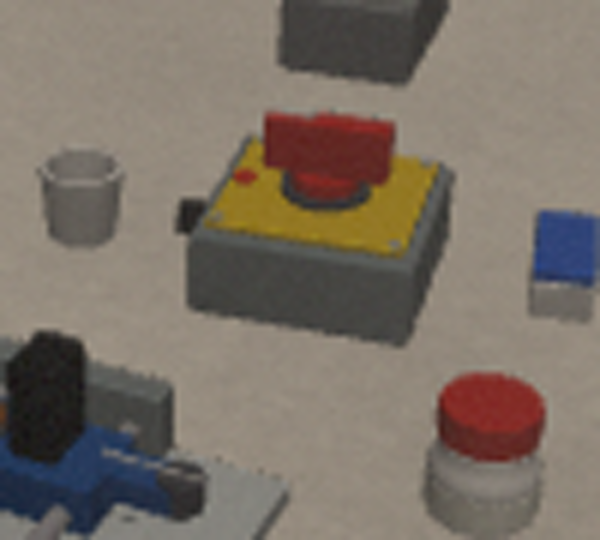

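The bar now lies along the box's x axis, with its pointer end at (265,135) over the red mark at (245,177), so the isolator is OFF. Next is the tab.

In the tool's units: 200 mm / 800 = 0.25, 160 mm / 800 = 0.2, 6.8 degrees / 360 = 0.0189.

```bash
python3 inch.py '[[[-0.0125, 0.05, 0, 0, 0, 0.0056, 85], [-0.025, 0.1, 0, 0, 0, 0.0111, 85], [-0.0375, 0.15, 0, 0, 0, 0.0167, 85], [-0.05, 0.2, 0, 0, 0, 0.0189, 85], [-0.0625, 0.25, 0.0125, 0, 0, 0.0189, 85]]]'
python3 inch.py '[[[-0.0113, 0.045, 0.0288, 0, 0, 0, 85], [-0.0113, 0.045, 0.0288, 0, 0, 0, 85], [-0.0113, 0.045, 0.0288, 0, 0, 0, 85]]]'
python3 - <<'E'
from h import *
import cv2
to([536,76,76],180.9)
a=env.get_image("side")["image"][170:260,205:305,::-1]; 
cv2.imwrite("pics/h3.png",cv2.resize(a,(600,540),interpolation=2))
E
```

```text
time_s: 5.27
ee_pos: [533.3, 38.6, 173.9]
ee_rot: [180.0, 0.2, -179.2]
contact_force: [1.1, -1.1, -0.1]
finger_gap: 85.2
gripper_force: 0.0
time_s: 5.52
ee_pos: [540.2, 74.8, 148.1]
ee_rot: [-180.0, -0.1, -178.9]
contact_force: [0.5, -0.3, 0.0]
finger_gap: 85.0
gripper_force: 0.0
d [ 4.   1.3 72.1] rv [-0.  -0.1  0.2] t 5.52 J [ 8. 19. -9. 62.  0.  7.] F [ 0.5 -0.3  0. ]
```

View pics/h3.png

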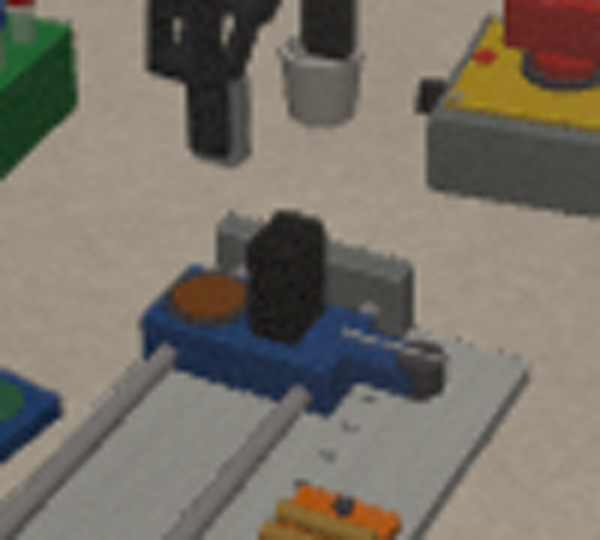

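The fingers straddle the tab along the rail: near tip at (218,160), far tip at (328,55), tab top at (287,220).

In the tool's units: 72 mm / 800 = 0.09, 50 mm / 800 = 0.0625.

```bash
python3 inch.py '[[[0.0013, 0.0013, 0.0313, 0, 0, 0, 85], [0.0025, 0.0013, 0.0625, 0, 0, 0, 85], [0.0025, 0.0013, 0.09, 0, 0, 0, 85], [0.0025, 0.0013, 0.09, 0, 0, 0, 85], [0.0025, 0.0013, 0.09, 0, 0, 0, 85]]]'
python3 inch.py '[[[0, 0, 0, 0, 0, 0, 20], [0, 0, 0, 0, 0, 0, 20], [0, 0, 0, 0, 0, 0, 20], [0, 0, 0, 0, 0, 0, 20], [0, 0, 0, 0, 0, 0, 20]]]'
python3 inch.py '[[[0, 0, 0, 0, 0, 0, 20], [0, 0, 0, 0, 0, 0, 20], [0, 0, 0, 0, 0, 0, 20]]]'
```

```text
time_s: 5.98
ee_pos: [538.4, 72.6, 77.5]
ee_rot: [-180.0, -0.1, -179.2]
contact_force: [-0.0, 0.7, 1.1]
finger_gap: 84.9
gripper_force: 0.0
time_s: 6.4
ee_pos: [539.4, 74.2, 78.5]
ee_rot: [180.0, 0.1, -179.0]
contact_force: [-3.0, 0.2, 6.5]
finger_gap: 29.0
gripper_force: 58.6
time_s: 6.65
ee_pos: [539.4, 74.2, 78.5]
ee_rot: [180.0, 0.1, -179.0]
contact_force: [-0.8, -0.2, 7.3]
finger_gap: 29.1
gripper_force: 58.9
```

In the tool's units: 66 mm / 800 = 0.0825, 54 mm / 800 = 0.0675.

```bash
python3 inch.py '[[[0, 0.015, 0, 0, 0, 0, 20], [0, 0.0325, 0, 0, 0, 0, 20], [0, 0.05, 0, 0, 0, 0, 20], [0, 0.0675, 0, 0, 0, 0, 20], [0, 0.0825, 0, 0, 0, 0, 20]]]'
python3 inch.py '[[[0, 0, 0, 0, 0, 0, 20], [0, 0, 0, 0, 0, 0, 20], [0, 0, 0, 0, 0, 0, 20]]]'
for i in 1 2; do python3 inch.py '[[[0, 0.0038, 0, 0, 0, 0, 20], [0, 0.0038, 0, 0, 0, 0, 20], [0, 0.0038, 0, 0, 0, 0, 20]]]'|egrep 'pos|cont'; done
```

```text
time_s: 7.07
ee_pos: [538.1, 140.6, 78.5]
ee_rot: [-180.0, 0.1, -179.0]
contact_force: [-0.9, -2.4, 8.1]
finger_gap: 29.1
gripper_force: 59.1
time_s: 7.32
ee_pos: [538.1, 140.9, 78.5]
ee_rot: [179.9, 0.1, -179.0]
contact_force: [-1.2, 1.1, 7.5]
finger_gap: 29.0
gripper_force: 59.1
ee_pos: [538.0, 143.5, 78.5]
contact_force: [-1.7, 0.5, 7.6]
ee_pos: [538.0, 146.4, 78.5]
contact_force: [-1.4, 1.3, 7.6]
```

In the tool's units: 2 mm / 800 = 0.0025.

```bash
for i in 1 2 3 4 5; do python3 inch.py '[[[0, 0.0025, 0, 0, 0, 0, 20], [0, 0.0025, 0, 0, 0, 0, 20], [0, 0.0025, 0, 0, 0, 0, 20]]]'|egrep 'pos|cont'; done
```

```text
ee_pos: [537.9, 148.3, 78.5]
contact_force: [-2.6, -0.1, 7.4]
ee_pos: [537.9, 150.3, 78.5]
contact_force: [-1.8, -0.0, 7.5]
ee_pos: [537.9, 152.3, 78.5]
contact_force: [-1.5, -0.6, 7.9]
ee_pos: [537.8, 154.3, 78.5]
contact_force: [-0.7, 0.4, 7.2]
ee_pos: [537.8, 156.1, 78.5]
contact_force: [-2.2, -1.2, 7.3]
```

In the tool's units: 1.5 mm / 800 = 0.0019.

```bash
for i in 1 2 3 4 5 6 ; do python3 inch.py '[[[0, 0.0019, 0, 0, 0, 0, 20], [0, 0.0019, 0, 0, 0, 0, 20], [0, 0.0019, 0, 0, 0, 0, 20]]]'|egrep 'pos|cont'; done
```

```text
ee_pos: [537.8, 156.9, 78.5]
contact_force: [-1.2, -5.3, 8.5]
ee_pos: [537.8, 158.2, 78.5]
contact_force: [-2.2, -7.1, 8.8]
ee_pos: [537.8, 159.9, 78.6]
contact_force: [-2.2, -5.0, 9.2]
ee_pos: [537.8, 161.8, 78.6]
contact_force: [-2.0, -2.4, 8.4]
ee_pos: [537.7, 163.8, 78.6]
contact_force: [-2.3, 0.6, 7.1]
ee_pos: [537.6, 165.9, 78.6]
contact_force: [-3.1, 3.9, 7.3]
```

In the tool's units: 1 mm / 800 = 0.0013.

```bash
for i in 1 2 3 4; do python3 inch.py '[[[0, 0.0013, 0, 0, 0, 0, 20], [0, 0.0013, 0, 0, 0, 0, 20], [0, 0.0013, 0, 0, 0, 0, 20]]]'|egrep 'pos|cont'; done
```

```text
ee_pos: [537.6, 167.2, 78.6]
contact_force: [-1.9, 4.2, 7.0]
ee_pos: [537.6, 168.2, 78.5]
contact_force: [-2.6, 5.3, 6.1]
ee_pos: [537.6, 169.0, 78.5]
contact_force: [-2.8, 3.2, 6.8]
ee_pos: [537.5, 169.3, 78.5]
contact_force: [-1.8, 0.1, 8.5]
```

In the tool's units: 0.4 mm / 800 = 0.0005.

```bash
python3 inch.py '[[[0, 0.0005, 0, 0, 0, 0, 20], [0, 0.0005, 0, 0, 0, 0, 20], [0, 0.0005, 0, 0, 0, 0, 20], [0, 0.0005, 0, 0, 0, 0, 20]]]'
python3 - <<'E'
from h import *
import cv2
a=env.get_image("side")["image"][205:295,185:285,::-1]; cv2.imwrite("pics/h4.png",cv2.resize(a,(600,540),interpolation=2))
E
```

```text
time_s: 11.9
ee_pos: [537.5, 169.4, 78.5]
ee_rot: [180.0, 0.1, -179.0]
contact_force: [-2.3, -1.8, 8.6]
finger_gap: 29.0
gripper_force: 59.4
```

View pics/h4.png

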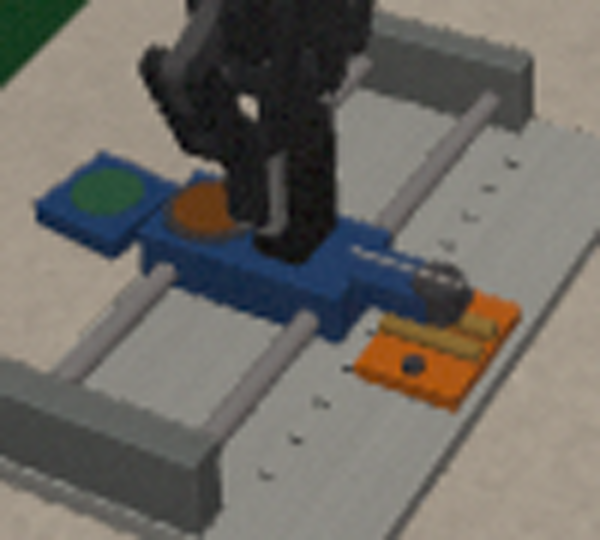

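The carriage's plunger at (443,290) sits over the groove between the two brass ridges, and the tab is held. The force along the rail is down to plain drag, so the ball is in the notch.

```bash
python3 -c "
from rig import env
print(env.sign_off())"
```

```text
the job is handed in; nothing more can be done
None
```

The job is handed in: the isolator was turned to OFF first, then the carriage was slid into the notch, and the gripper still holds the tab; the sign-off gave no verdict, but the last picture and force readings agree.

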